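# Slide the tall bottle into its guard on the bathroom shelf

## Task

Push the tall slim bottle across the shelf into the open side of the low three-sided steel guard until it stands against the guard's back wall. Push it low down, touching only its dark rubber boot, so that it slides on the shelf and stays upright: do not lift or tip it. Leave the jar, soap dish, trimmer and mirror where they are, and take the hand away at the end.

Things in the scene. Friction and masses are not known exactly. Their poses are not given: they have to be found in the camera images.
- bottle: tall slim loose bottle, 185 mm high, 0.27 to 0.41 kg. Its lowest 55 mm is a dark rubber boot, an upright cylinder 44 mm in diameter, the only part to touch. Origin: centre of the underside; z up; round, so yaw means nothing. Friction on the shelf 0.45 to 0.75: pushed 20 mm above the shelf or lower it does not tip. An upright gripper's body may strike its upper part: lean it back from the bottle.
- bottle_upper: the part of the same bottle above the boot, not to be touched: white body 39 mm in diameter at the boot and 37 mm at 110 mm above the shelf, then a 20 mm neck, and a steel cap 26 mm in diameter from 143 to 185 mm. Origin: on the bottle's axis, 55 mm above its underside.
- bay: three-sided steel guard fixed to the shelf, no floor; walls 28 mm high, 4 mm thick; open towards its own +y (roughly the robot's left). Inside 68 mm wide (x -34 to +34 mm) and 50 mm deep (y 0 at the back wall to 50 mm at the mouth). Origin: on the shelf, middle of the back wall's inner face; z up. The bottle against the back wall has its centre at y = 22 mm here.
- jar: frosted glass jar with an aluminium screw lid, 68 mm in diameter, 76 mm high, loose; to be left alone. Origin: centre of the underside.
- soap_dish: stainless steel soap dish with soap, 85 x 120 mm, 27 mm high, loose; to be left alone. Origin: centre of the underside.
- trimmer: black trimmer with a press button, lying flat, 38 x 146 mm along its x and y, 33 mm high, loose; to be left alone. Origin: underside, at the middle of its 125 mm black housing; the steel head adds 21 mm on its +y end.
- mirror: small round magnifying mirror on a foot, 175 mm high, 110 mm wide, loose; to be left alone. Origin: centre of the underside of its 90 mm foot.

How it is judged (in metres and radians):
At the end, for the whole second after the job is handed in: the bottle stands still and upright (within 0.06 rad) on the shelf inside the guard, between its side walls, with its boot no more than 8 mm from the back wall (y of bottle in the frame of bay between 0.016 and 0.03 m and x of bottle in the frame of bay between -0.018 and 0.018 m and angle between bottle's own z axis and vertical below 0.06 rad and height (world z) of bottle below 0.006 m and linear speed of bottle below 0.01 m/s); the robot touches nothing.
It fails at once if the bottle is tipped by more than 0.2 rad (angle between bottle's own z axis and vertical above 0.2 rad).
It fails at once if the bottle is lifted more than 10 mm off the shelf (height (world z) of bottle above 0.01 m).
It fails at once if the robot touches the bottle above its rubber boot (contact force between bottle_upper and the arm above 0.5 N or contact force between bottle_upper and the fingers above 0.5 N).
It fails at once if the jar, soap dish, trimmer or mirror is moved by more than 20 mm (distance of any of jar, soap_dish, trimmer, mirror from where it was at the start of the episode above 0.02 m).
It also fails if it takes over 69 s, if anything falls off the work surface, if the arm or the gripper's body presses on something with over 40 N, if the wrist force passes 120 N, or if a joint passes its speed limit or range.

## Robot

A 7-joint arm with a two-finger parallel gripper is mounted at the origin on the work surface. World frame = base frame: x ahead of the robot, y to its left, z up, the work surface at z = 0. Lengths are in mm, angles in degrees, forces in N, time in s.
With the tool pointing down it reaches from about 425 to 875 mm from the base axis. Payload 4.7 kg.
Tool frame: the origin (TCP) lies at the centre of the arm's flange, where the gripper is bolted on; the fingertips stand 182 mm ahead of it and the grasp point (between the pads) lies 164 mm ahead of it; z points along the fingers, y is the line along which they close (so a half turn about z gives the same grasp; the last joint's range is limited). The gripper opens to 87 mm and grips with 3 to 60 N. Pads are 19 mm wide; open, the fingers measure 117 mm over their backs; the gripper's body (75 mm by 190 mm) begins 51 mm behind the grasp point.
Start: joints at [66.24, 18.392, -4.016, 83.108, 1.295, 78.541, -3.26], TCP at [270.241, -591.165, 404.787] pointing down, gripper open.
Joint ranges: [-163.93, 163.93], [-17.29, 119.83], [-79.2, 71.16], [3.27, 140.29], [-89.18, 269.18], [5.43, 117.66], [-154.24, 154.24]. Speed limits (degrees/s): [147.25, 147.25, 180, 180, 180, 180, 180].

## Interface

Orientations are given as a 3x3 rotation matrix whose columns are the frame's x, y, z axes.
In Python, from cell import arm, snapshot, get_calibration, workorder, silhouettes gives the robot as it stands.
- The arm moves only by the tool drive_tool, never from a script. Its arguments are lists of equal length, an entry for each row: "delta_rot": the turn, a rotation vector about the tool's x, y, z in rad, a list of three; "linear": the shift along the tool's x, y, z in m, a list of three; "claw": the opening in per cent of the stroke, from 0 (shut) to 100 (fully open). A call has 1 to 8 rows; each row is the pose to reach, as a shift and turn from the pose commanded when the call began, along the tool's axes at that moment; what a row does not reach only later rows make up. A row lasts 1/10 s, in which the tool goes at most 50 mm and 8.59 degrees, less where a joint would pass 70% of its speed; a pose out of reach is approached as far as the arm can. A call with a gripper value outside its range is refused whole. The fingers move at their own pace and stop on an object; the grip force is fixed at half the most. Time passes only in rows, so rows that repeat a pose let the fingers close. It gives the time, the measured TCP pose, the force, the opening and the grip force at its end, in the units of the state.
- arm.sense(): the state, without advancing time (a new reading comes with each control period).
- snapshot(name): name is "scene" or "top" or "wrist"; returns the picture (400x640x3 uint8, red, green, blue); there is no depth.
- get_calibration(name): a dict with "fx", "fy", "cx", "cy" (pixels), "camera_from_world" (4x4, takes a point from world to camera coordinates). Camera axes: x right, y up, looking along -z (the intrinsics and any distortion apply to the point x, -y, -z); pixel columns grow to the right and rows downward; lengths in mm; the calibration is good to about 2 mm. A picture is of the moment at which its call begins: read the wrist's pose just before it. get_calibration takes no time and is no camera call; for the wrist camera it gives the pose at the moment of the call.
- workorder.job_done(): hands the job in; it is judged then, once.
Trained networks look in the newest picture that a camera, given by its name, has taken for a name from the list of things; names that differ only in an ending like _2 or _b are one class to them, and where a whole thing is asked for, a point or a joint stands for the part that bears it (a point fixed in the world has none). Each returns a list of dicts, best first, with "score" (0 to 1); they miss things now and then, are a little off and sometimes report something else, mostly with a low value. They report only what shows in the picture. A call takes as long as a camera call.
- silhouettes(camera, label): "mask" (400x640 bool, what is visible of it) and "position" ([column, row] in pixels, amid what is visible of it).
The state is a dict: "time": time; "qpos": joint angles; "qvel": joint speeds; "tau": joint torques, N m; "tool_pos": TCP position; "orientation": TCP orientation; "ft_force": force on the tool from outside, world axes, zero at the start; "ft_torque": the same for the moment, N m; "finger_gap": finger opening in mm; "finger_force": force on a finger pad.
Only numpy, scipy, OpenCV 4.12 (cv2) and the standard library are available. Lean on these libraries where they do the work, as an engineer would, in place of code of your own. Each camera call takes 0.05 s, during which the arm holds its last target. There are 200 camera calls.

## Working session

There is one attempt and no reset: what is moved stays moved. The work goes in short steps, Python scripts to look and compute and a tool call to move; the robot and the scene stay as the last step left them, time stands still between calls to the robot, and variables do not carry over. Pictures are saved under pics/ and viewed, at most 10 in all, crops included, and the job is handed in when it is done.

Besides the shell and the picture viewer there is one more tool, called after ">>>" as name(argument=value, ...) on one line, values as JSON. drive_tool: Moves the arm, as the interface text tells. Its arguments: {"type":"object","properties":{"delta_rot":{"type":"array","items":{"type":"array","items":{"type":"number"}}},"linear":{"type":"array","items":{"type":"array","items":{"type":"number"}}},"claw":{"type":"array","items":{"type":"number"}}},"required":["delta_rot","linear","claw"]}

```bash
ls; mkdir -p pics
python3 - <<'E'
from cell import arm, snapshot, get_calibration, workorder, silhouettes
import cv2, numpy as np, pickle
s=arm.sense(); print(s['time'],s['tool_pos'],np.round(s['orientation'],3))
D={}
for c in ['scene','top']:
    im=snapshot(c); cv2.imwrite(f'pics/{c}0.png',im[:,:,::-1])
    K=get_calibration(c); print(c,{k:np.round(v,3) for k,v in K.items()}.__repr__())
    for n in ['bottle','bottle_upper','bay','jar','soap_dish','trimmer','mirror']:
        r=silhouettes(c,n)
        for q in r[:2]:
            m=q['mask'];ys,xs=np.nonzero(m); print(n,round(q['score'],2),np.round(q['position']),m.sum(),xs.min(),xs.max(),ys.min(),ys.max())
        D[c,n]=r
    D[c]=K
pickle.dump(D,open('d.pkl','wb'))
E
```

```text
pics
0.0 [ 270.13403006 -590.98004222  403.66348101] [[ 0.909  0.416 -0.001]
 [ 0.416 -0.909  0.002]
 [-0.    -0.002 -1.   ]]
scene {'fx': np.float64(434.26), 'fy': np.float64(434.26), 'cx': np.float64(317.422), 'cy': np.float64(194.613), 'camera_from_world': array([[ 4.060000e-01,  9.140000e-01, -9.000000e-03, -1.660380e+02],
       [-4.690000e-01,  2.170000e-01,  8.560000e-01,  2.110650e+02],
       [ 7.850000e-01, -3.430000e-01,  5.170000e-01, -1.443685e+03],
       [ 0.000000e+00,  0.000000e+00,  0.000000e+00,  1.000000e+00]])}
bottle 0.72 [419. 167.] 1137 403 425 123 198
bottle_upper 0.98 [418. 155.] 734 407 426 123 178
bay 0.95 [300. 217.] 622 283 320 198 229
bay 0.43 [373. 276.] 1863 354 393 249 303
jar 0.58 [373. 274.] 1879 354 393 249 304
soap_dish 0.81 [460. 257.] 2297 426 498 231 283
trimmer 0.6 [238. 193.] 882 208 266 177 207
mirror 0.94 [170. 256.] 4634 131 204 215 314
top {'fx': np.float64(382.271), 'fy': np.float64(382.271), 'cx': np.float64(316.742), 'cy': np.float64(196.492), 'camera_from_world': array([[-3.00000e-03, -1.00000e+00,  1.20000e-02, -5.67680e+01],
       [ 9.85000e-01, -1.00000e-03,  1.71000e-01, -6.00084e+02],
       [-1.71000e-01,  1.20000e-02,  9.85000e-01, -9.03262e+02],
       [ 0.00000e+00,  0.00000e+00,  0.00000e+00,  1.00000e+00]])}
bottle 0.82 [205. 220.] 506 190 224 210 232
bottle_upper 0.66 [206. 219.] 381 190 218 210 229
jar 0.57 [322. 124.] 722 306 332 106 138
soap_dish 0.95 [239. 125.] 1516 215 266 107 149
trimmer 0.9 [371. 292.] 935 344 402 277 307
trimmer 0.18 [320. 120.] 732 305 332 106 138
mirror 0.6 [449. 171.] 1492 423 481 155 193
mirror 0.43 [241. 127.] 1486 216 265 108 149
```

View pics/scene0.png

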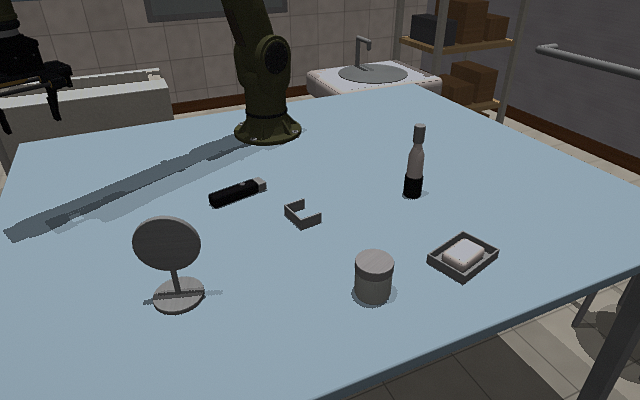

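View pics/top0.png

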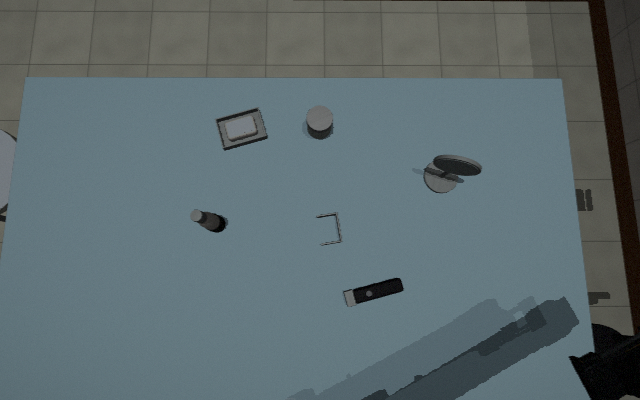

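The scene view shows the bottle base near (413,197) and the bay near (300,215). In the top view the boot is near (219,225) and the bay corners are near (318,217), (338,213), (341,243) and (321,244), with its mouth facing the bottle. Next I'll zoom in for exact corners.

Run:
```python
import cv2
a=cv2.imread('pics/top0.png')[200:250,190:350]; b=cv2.imread('pics/scene0.png')[180:235,275:435]
o=cv2.vconcat([cv2.resize(x,None,fx=5,fy=5,interpolation=cv2.INTER_CUBIC) for x in (a,b)])
cv2.imwrite('pics/z0.png',o); print(o.shape)
```

```text
(525, 800, 3)
```

View pics/z0.png

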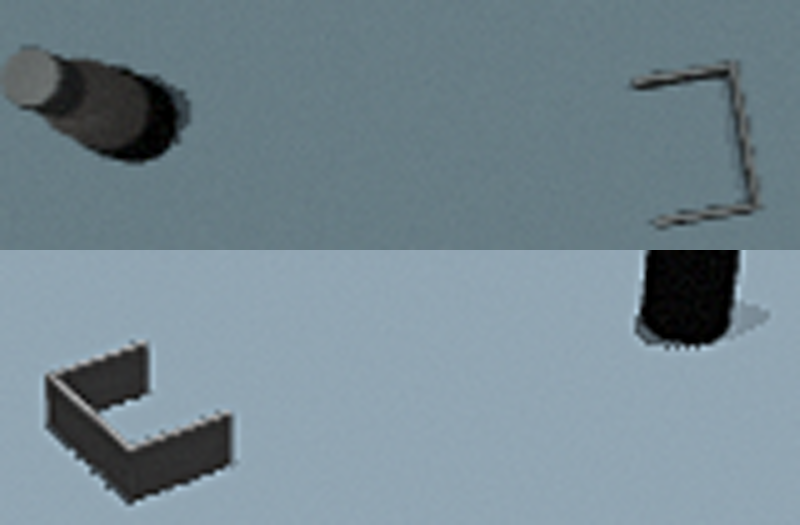

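```bash
cat > h.py <<'E'
import numpy as np
def proj(K,P):
    P=np.atleast_2d(P); T=K['camera_from_world']; c=P@T[:3,:3].T+T[:3,3]
    return np.c_[K['cx']+K['fx']*c[:,0]/-c[:,2], K['cy']-K['fy']*c[:,1]/-c[:,2]]
def unproj(K,uv,z):
    T=K['camera_from_world']; R,t=T[:3,:3],T[:3,3]; o=-R.T@t
    d=R.T@np.array([(uv[0]-K['cx'])/K['fx'],-(uv[1]-K['cy'])/K['fy'],-1]); return o+d*(z-o[2])/d[2]
E
python3 - <<'E'
import pickle,numpy as np; from h import *; from scipy.optimize import least_squares as LS
D=pickle.load(open('d.pkl','rb')); T,S=D['top'],D['scene']
tu=np.array([[633,82],[738,62],[761,208],[654,227]])/5+[190,200]-.4
su=(np.array([[231,413],[127,450],[47,376],[147,343]])-[0,250])/5+[275,180]-.4
L=np.array([[38,50,28],[38,-4,28],[-38,-4,28],[-38,50,28.]])
def W(p,L):
    c,s=np.cos(p[2]),np.sin(p[2]); return np.c_[p[0]+c*L[:,0]-s*L[:,1],p[1]+s*L[:,0]+c*L[:,1],L[:,2]]
for use in 'ts','t','s':
    f=lambda p:np.r_[(proj(T,W(p,L))-tu).ravel()*('t' in use),(proj(S,W(p,L))-su).ravel()*('s' in use)]
    r=LS(f,[560,-100,0]); print(use,r.x,np.degrees(r.x[2]),np.round(r.fun,1))
a=np.linspace(0,6.28,120); ring=lambda p,z:np.c_[p[0]+22*np.cos(a),p[1]+22*np.sin(a),0*a+z]
def g(p):
    t=proj(T,ring(p,0));t2=proj(T,np.r_[ring(p,0),ring(p,55)]); s=proj(S,ring(p,0))
    return [t2[:,0].max()-(190+178/5-.4),t2[:,1].max()-(200+160/5-.4),(s[:,0].max()+s[:,0].min())/2-(275+687/5-.4),s[:,1].max()-(180+95/5-.4)]
r=LS(g,[560,200]);print('bottle',r.x,np.round(r.fun,1))
for n,z in [('jar',76),('soap_dish',20),('trimmer',33)]: print(n,unproj(T,D['top',n][0]['position'],z)[:2],unproj(S,D['scene',n][0]['position'],z/2)[:2])
print('mirror foot',unproj(T,(440,178),5))
E
```

```text
ts [ 5.26712259e+02 -1.11630220e+02  1.46903832e-01] 8.416969554256207 [-0.1 -1.2 -0.1 -0.3  0.   0.1  0.2 -0.5  0.1 -0.4  0.1 -0.4 -0.5 -1.1
 -0.4 -1.2]
t [ 5.25677030e+02 -1.11569159e+02  1.54440778e-01] 8.848804790384944 [-0.2 -0.7 -0.3  0.1  0.1  0.5  0.3  0.1 -0.  -0.   0.  -0.  -0.  -0.
 -0.  -0. ]
s [ 5.29509013e+02 -1.12449888e+02  1.38098752e-01] 7.912475621928113 [ 0.  -0.   0.  -0.   0.  -0.   0.  -0.   0.3  0.4  0.1  0.4 -0.3 -0.5
 -0.1 -0.5]
bottle [539.37871453 201.60717846] [-0.1 -0.1 -0.1 -0.1]
jar [782.24013416 -70.38189919] [795.86736226 -61.46220845]
soap_dish [798.32575021 146.97795082] [796.1175865  137.88276284]
trimmer [ 365.82102756 -190.88339251] [ 379.4077467  -200.62424361]
mirror foot [ 657.66076373 -386.39899179    5.        ]
```

```bash
cat >> h.py <<'E'
from scipy.spatial.transform import Rotation as Ro
def rot(az,th):  # az: azimuth (deg) of push direction, th: lean back
    a=np.radians(az);d=np.array([np.cos(a),np.sin(a),0]);t=np.radians(th)
    z=np.sin(t)*d-np.cos(t)*np.array([0,0,1]); y=np.array([-d[1],d[0],0]); return np.c_[np.cross(y,z),y,z]
def delta(s,p,R):
    R0=np.array(s['orientation']); print('at',round(s['time'],2),np.round(s['tool_pos'],1),'tip',np.round(s['tool_pos']+182*R0[:,2],1),'F',np.round(s['ft_force'],1),'gap',round(s['finger_gap'],1))
    print('  rot',np.round(Ro.from_matrix(R0.T@R).as_rotvec(),4),'lin',np.round(R0.T@(np.array(p)-s['tool_pos'])/1000,4))
E
python3 - <<'E'
from h import *; from cell import arm
s=arm.sense(); print(np.round(rot(-93,40),3))
delta(s,[560,-250,460],rot(-125,0)); delta(s,[480,-350,460],rot(-125,0))
E
```

```text
[[ 0.04   0.999 -0.034]
 [ 0.765 -0.052 -0.642]
 [-0.643  0.    -0.766]]
at 0.8 [ 270.2 -591.2  404.8] tip [ 270.2 -591.2  222.8] F [ 0.1 -0.1 -0.6] gap 86.6
  rot [ 1.000e-04  1.000e-04 -5.311e-01] lin [ 0.4054 -0.1898 -0.0552]
at 0.8 [ 270.2 -591.2  404.8] tip [ 270.2 -591.2  222.8] F [ 0.1 -0.1 -0.6] gap 86.6
  rot [ 1.000e-04  1.000e-04 -5.311e-01] lin [ 0.291  -0.1321 -0.0552]
```

>>> drive_tool(delta_rot=[[0,0,-0.53],[0,0,-0.53],[0,0,-0.53],[0,0,-0.53],[0,0,-0.53],[0,0,-0.53],[0,0,-0.53],[0,0,-0.53]], linear=[[0.405,-0.19,-0.055],[0.405,-0.19,-0.055],[0.405,-0.19,-0.055],[0.405,-0.19,-0.055],[0.405,-0.19,-0.055],[0.405,-0.19,-0.055],[0.405,-0.19,-0.055],[0.405,-0.19,-0.055]], claw=[18,18,18,18,18,18,18,18])

```text
time: 1.6
tool_pos: [527.9, -286.7, 454.2]
orientation: [[0.575, 0.818, 0.001], [0.818, -0.575, -0.001], [-0.0, 0.001, -1.0]]
ft_force: [0.9, -0.4, -0.7]
finger_gap: 30.8
finger_force: 0.0
```

Run:
```python
from h import *; from cell import arm
s=arm.sense(); print(np.round(s['qpos'],1))
delta(s,[560,50,460],rot(-93,0))
```

```text
[ 43.9  12.5 -21.3  85.6   4.6  82.7 -12.5]
at 1.6 [ 527.9 -286.7  454.2] tip [ 528.  -286.8  272.2] F [ 0.9 -0.4 -0.7] gap 30.8
  rot [ 8.0e-04  5.0e-04 -5.6e-01] lin [ 0.294  -0.1672 -0.006 ]
```

>>> drive_tool(delta_rot=[[0,0,-0.56],[0,0,-0.56],[0,0,-0.56],[0,0,-0.56],[0,0,-0.56],[0,0,-0.56],[0,0,-0.56],[0,0,-0.56]], linear=[[0.294,-0.167,0],[0.294,-0.167,0],[0.294,-0.167,0],[0.294,-0.167,0],[0.294,-0.167,0],[0.294,-0.167,0],[0.294,-0.167,0],[0.294,-0.167,0]], claw=[18,18,18,18,18,18,18,18])

```text
time: 2.4
tool_pos: [558.4, 55.8, 454.2]
orientation: [[0.041, 0.999, 0.001], [0.999, -0.041, 0.004], [0.004, 0.001, -1.0]]
ft_force: [0.1, 1.0, 0.2]
finger_gap: 15.5
finger_force: 0.0
```

Run:
```python
from h import *; from cell import arm
s=arm.sense(); print(np.round(s['qpos'],1))
delta(s,[555,400,460],rot(-93,0))
delta(s,[555,400,460],rot(-93,20))
```

```text
[ 25.6   9.1 -37.9  90.6   5.4  82.1 -15. ]
at 2.4 [558.4  55.8 454.2] tip [558.6  56.4 272.2] F [0.1 1.  0.2] gap 15.5
  rot [ 0.0009 -0.0036  0.0116] lin [ 0.3438 -0.0175 -0.0046]
at 2.4 [558.4  55.8 454.2] tip [558.6  56.4 272.2] F [0.1 1.  0.2] gap 15.5
  rot [ 0.0029 -0.3527  0.0113] lin [ 0.3438 -0.0175 -0.0046]
```

>>> drive_tool(delta_rot=[[0,-0.35,0.01],[0,-0.35,0.01],[0,-0.35,0.01],[0,-0.35,0.01],[0,-0.35,0.01],[0,-0.35,0.01],[0,-0.35,0.01],[0,-0.35,0.01]], linear=[[0.345,-0.017,0],[0.345,-0.017,0],[0.345,-0.017,0],[0.345,-0.017,0],[0.345,-0.017,0],[0.345,-0.017,0],[0.345,-0.017,0],[0.345,-0.017,0]], claw=[18,18,18,18,18,18,18,18])

```text
time: 3.2
tool_pos: [557.5, 400.2, 451.0]
orientation: [[0.047, 0.999, -0.021], [0.939, -0.052, -0.339], [-0.34, -0.004, -0.941]]
ft_force: [-1.3, -0.5, -0.1]
finger_gap: 15.8
finger_force: 0.0
```

Run:
```python
from h import *; from cell import arm
s=arm.sense(); print(np.round(s['qpos'],1))
R=rot(-93,40)
delta(s,np.array([542,262,90])-182*R[:,2],R)
```

```text
[-15.5  33.4 -43.2  65.5  33.  105.6 -55.6]
at 3.2 [557.5 400.2 451. ] tip [553.6 338.5 279.8] F [-1.3 -0.5 -0.1] gap 15.8
  rot [-0.0032 -0.3515  0.0026] lin [ 0.0547 -0.0073  0.2158]
```

>>> drive_tool(delta_rot=[[0,-0.35,0],[0,-0.35,0],[0,-0.35,0],[0,-0.35,0],[0,-0.35,0],[0,-0.35,0],[0,-0.35,0],[0,-0.35,0]], linear=[[0.055,-0.007,0.216],[0.055,-0.007,0.216],[0.055,-0.007,0.216],[0.055,-0.007,0.216],[0.055,-0.007,0.216],[0.055,-0.007,0.216],[0.055,-0.007,0.216],[0.055,-0.007,0.216]], claw=[18,18,18,18,18,18,18,18])

```text
time: 4.0
tool_pos: [553.0, 371.9, 234.3]
orientation: [[0.051, 0.998, -0.037], [0.765, -0.063, -0.641], [-0.642, 0.005, -0.766]]
ft_force: [0.1, -0.0, 0.1]
finger_gap: 15.4
finger_force: 0.0
```

Run:
```python
from h import *; from cell import arm
s=arm.sense(); print(np.round(s['qpos'],1),np.round(s['orientation'],3)[:,2])
R=rot(-93,40)
delta(s,np.array([541,262,10])-182*R[:,2],R)
```

```text
[-19.9  43.8 -36.1  78.3  44.3 102.3 -64.5] [-0.037 -0.641 -0.766]
at 4.0 [553.  371.9 234.3] tip [546.3 255.2  94.9] F [ 0.1 -0.   0.1] gap 15.4
  rot [-0.0031 -0.0004 -0.0109] lin [ 0.0595 -0.0067  0.0609]
```

>>> drive_tool(delta_rot=[[0,0,-0.01],[0,0,-0.01],[0,0,-0.01],[0,0,-0.01]], linear=[[0.03,-0.005,0.03],[0.059,-0.005,0.06],[0.059,-0.005,0.06],[0.059,-0.005,0.06]], claw=[18,18,18,18])

```text
time: 4.4
tool_pos: [548.2, 379.2, 149.4]
orientation: [[0.039, 0.999, -0.037], [0.765, -0.054, -0.642], [-0.643, -0.003, -0.766]]
ft_force: [0.3, 0.4, 0.8]
finger_gap: 15.7
finger_force: 0.0
```

Run:
```python
from h import *; from cell import arm,snapshot,get_calibration
import cv2
s=arm.sense(); print(np.round(s['qpos'],1))
R=rot(-93,40)
delta(s,np.array([541.0,232,9.5])-182*R[:,2],R)
delta(s,np.array([536.0,137,9.5])-182*R[:,2],R)
a=snapshot('scene')[:,:,::-1];b=snapshot('top')[:,:,::-1]
o=cv2.vconcat([cv2.resize(x,None,fx=5,fy=5,interpolation=cv2.INTER_CUBIC) for x in (b[190:250,130:290],a[150:210,350:510])])
cv2.imwrite('pics/z1.png',o)
```

```text
[-21.3  49.5 -34.8  79.8  46.   97.  -68.1]
at 4.4 [548.2 379.2 149.4] tip [541.4 262.3  10. ] F [0.3 0.4 0.8] gap 15.7
  rot [-0.0037  0.0003  0.0008] lin [-0.0229  0.0006  0.0199]
at 4.4 [548.2 379.2 149.4] tip [541.4 262.3  10. ] F [0.3 0.4 0.8] gap 15.7
  rot [-0.0037  0.0003  0.0008] lin [-0.0958  0.0007  0.0811]
```

View pics/z1.png

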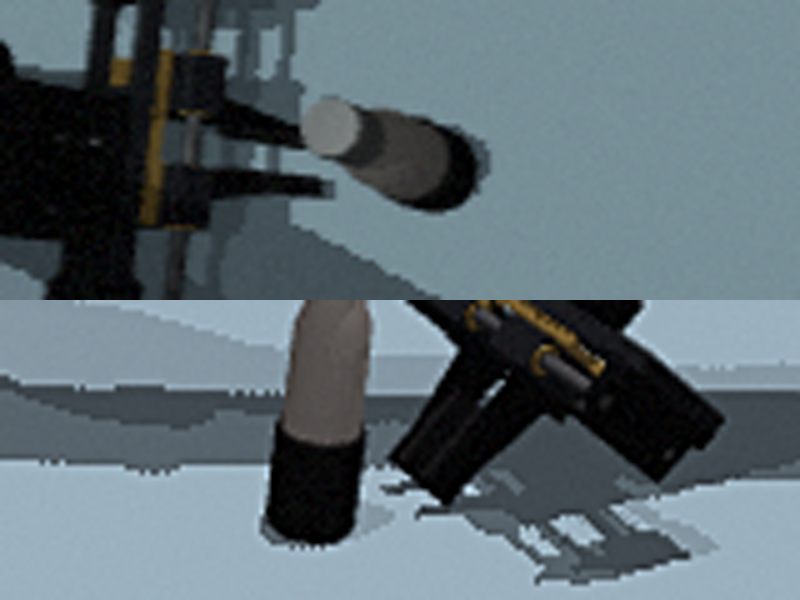

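Top view: the finger pair sits left of the bottle, in line with it and clear of the white body. Side view: the fingertips are just above the shelf at boot level, with the gripper leaning back. I'll push slowly.

>>> drive_tool(delta_rot=[[0,0,0],[0,0,0],[0,0,0],[0,0,0],[0,0,0],[0,0,0],[0,0,0],[0,0,0]], linear=[[-0.005,0.001,0.004],[-0.01,0.001,0.0085],[-0.015,0.001,0.0125],[-0.019,0.001,0.016],[-0.023,0.001,0.0193],[-0.027,0.001,0.0227],[-0.031,0.001,0.026],[-0.035,0.001,0.0294]], claw=[18,18,18,18,18,18,18,18])

```text
time: 5.3
tool_pos: [546.0, 333.1, 148.1]
orientation: [[0.038, 0.999, -0.038], [0.765, -0.053, -0.642], [-0.643, -0.005, -0.766]]
ft_force: [-0.2, 2.1, -0.2]
finger_gap: 15.4
finger_force: 1.1
```

```bash
cat > b.py <<'E'
from h import *; from cell import arm,snapshot,get_calibration,silhouettes
import cv2,sys
from scipy.optimize import least_squares as LS
# bottle pose: fit silhouette of the upper part (cylinder-ish profile) in both cameras
def prof(p):
    a=np.linspace(0,6.28,60); return np.concatenate([np.c_[p[0]+r*np.cos(a),p[1]+r*np.sin(a),0*a+z] for z,r in [(55,19.5),(110,18.5),(143,13),(185,13)]])
def bottle(name):
    obs={}
    for c in ('scene','top'):
        im=snapshot(c); cv2.imwrite(f'pics/{name}_{c}.png',im[:,:,::-1])
        q=[r for r in silhouettes(c,'bottle_upper') if r['score']>.4]
        if q: obs[c]=(get_calibration(c),q[0]['mask'].astype(np.uint8))
    def f(p):
        e=[]
        for c,(K,m) in obs.items():
            h=np.zeros_like(m); u=np.round(proj(K,prof(p))*16).astype(np.int32)
            for i in range(3):cv2.fillConvexPoly(h,cv2.convexHull(u[i*60:(i+2)*60]),1,shift=4)
            y,x=np.nonzero(m);Y,X=np.nonzero(h); e+=[x.mean()-X.mean(),y.mean()-Y.mean()]
        return e
    s=arm.sense(); t=s['tool_pos']+182*np.array(s['orientation'])[:,2]
    r=LS(f,[t[0],t[1]-28],diff_step=.01); p=r.x
    b=np.array([526.7,-111.6]);w=.147; R=np.array([[np.cos(w),-np.sin(w)],[np.sin(w),np.cos(w)]])
    print('bottle',np.round(p,1),'in bay',np.round(R.T@(p-b),1),'res',np.round(r.fun,1),list(obs),'tip in bay',np.round(R.T@(t[:2]-b),1),'gap',round(s['finger_gap'],1),'tip z',round(t[2],1))
    return p
E
python3 - <<'E'
from b import *
bottle('p1'); s=arm.sense(); R=rot(-93,40)
delta(s,np.array([533,82,10])-182*R[:,2],R)
E
```

```text
bottle [539.2 187.2] in bay [ 56.1 293.7] res [ 0.3  1.1 -0.3  1.1] ['scene', 'top'] tip in bay [ 60.3 321.4] gap 15.5 tip z 8.7
at 5.5 [546.3 332.3 147.8] tip [539.3 215.2   8.7] F [ 0.1 -0.2  0.6] gap 15.5
  rot [-0.005   0.0027  0.0014] lin [-1.032e-01  1.000e-04  8.500e-02]
```

>>> drive_tool(delta_rot=[[0,0,0],[0,0,0],[0,0,0],[0,0,0],[0,0,0],[0,0,0],[0,0,0],[0,0,0]], linear=[[-0.0045,0,0.003],[-0.011,0,0.0083],[-0.0187,0,0.0147],[-0.0263,0,0.0211],[-0.034,0,0.0276],[-0.0416,0,0.034],[-0.0493,0,0.0404],[-0.057,0,0.0469]], claw=[18,18,18,18,18,18,18,18])

```text
time: 6.3
tool_pos: [542.2, 258.1, 148.8]
orientation: [[0.039, 0.999, -0.039], [0.764, -0.054, -0.643], [-0.644, -0.005, -0.765]]
ft_force: [0.4, 1.6, -1.2]
finger_gap: 15.6
finger_force: 0.8
```

Run:
```python
from b import *
bottle('p2'); s=arm.sense(); R=rot(-93,40)
print(np.round(s['qpos'],1))
delta(s,np.array([533,62,10])-182*R[:,2],R)
```

```text
bottle [532.9 113.7] in bay [ 39.1 222. ] res [0.2 0.1 0.2 0.1] ['scene', 'top'] tip in bay [ 45.6 248.7] gap 15.3 tip z 10.0
[-11.2  41.8 -34.3  93.2  47.2  89.7 -65. ]
at 6.5 [542.4 258.3 149. ] tip [535.4 141.1  10. ] F [0.9 0.2 0. ] gap 15.3
  rot [-0.005   0.0031  0.0008] lin [-0.0611  0.001   0.051 ]
```

>>> drive_tool(delta_rot=[[0,0,0],[0,0,0],[0,0,0],[0,0,0],[0,0,0],[0,0,0],[0,0,0],[0,0,0]], linear=[[-0.0045,0,0.0038],[-0.0115,0,0.0096],[-0.019,0,0.0159],[-0.0268,0,0.0225],[-0.0345,0,0.029],[-0.0421,0,0.0354],[-0.0498,0,0.0418],[-0.0575,0,0.0483]], claw=[18,18,18,18,18,18,18,18])

```text
time: 7.3
tool_pos: [538.1, 183.0, 148.8]
orientation: [[0.038, 0.999, -0.039], [0.764, -0.054, -0.643], [-0.644, -0.005, -0.765]]
ft_force: [-0.8, 2.5, 0.9]
finger_gap: 15.5
finger_force: 1.1
```

>>> drive_tool(delta_rot=[[0,0,0],[0,0,0],[0,0,0],[0,0,0],[0,0,0]], linear=[[-0.0045,0,0.0038],[-0.0115,0,0.0096],[-0.019,0,0.0159],[-0.0268,0,0.0225],[-0.0306,0,0.0257]], claw=[18,18,18,18,18])

```text
time: 7.8
tool_pos: [536.0, 142.5, 148.9]
orientation: [[0.039, 0.998, -0.039], [0.763, -0.055, -0.644], [-0.645, -0.005, -0.764]]
ft_force: [-0.3, 2.8, -1.3]
finger_gap: 15.8
finger_force: 1.1
```

Run:
```python
from b import *
bottle('p3'); s=arm.sense(); R=rot(-92,40)
print(np.round(s['qpos'],1))
delta(s,np.array([525.3,-62,10])-182*R[:,2],R)
a=cv2.imread('pics/p3_top.png');b=cv2.imread('pics/p3_scene.png')
o=cv2.vconcat([cv2.resize(x,None,fx=5,fy=5,interpolation=cv2.INTER_CUBIC) for x in (a[195:255,200:360],b[160:220,275:435])])
cv2.imwrite('pics/z3.png',o)
```

```text
bottle [528.   -2.6] in bay [ 17.2 107.7] res [ 0.1  1.1 -0.2  0.4] ['scene', 'top'] tip in bay [ 22.4 136.1] gap 15.5 tip z 9.9
[ -1.8  35.3 -32.8 103.   49.4  82.5 -60.1]
at 8.0 [536.1 143.5 148.9] tip [528.9  26.3   9.9] F [-0.9 -0.3  0.3] gap 15.5
  rot [-0.0166  0.0031 -0.0122] lin [-0.0682 -0.0018  0.057 ]
```

View pics/z3.png

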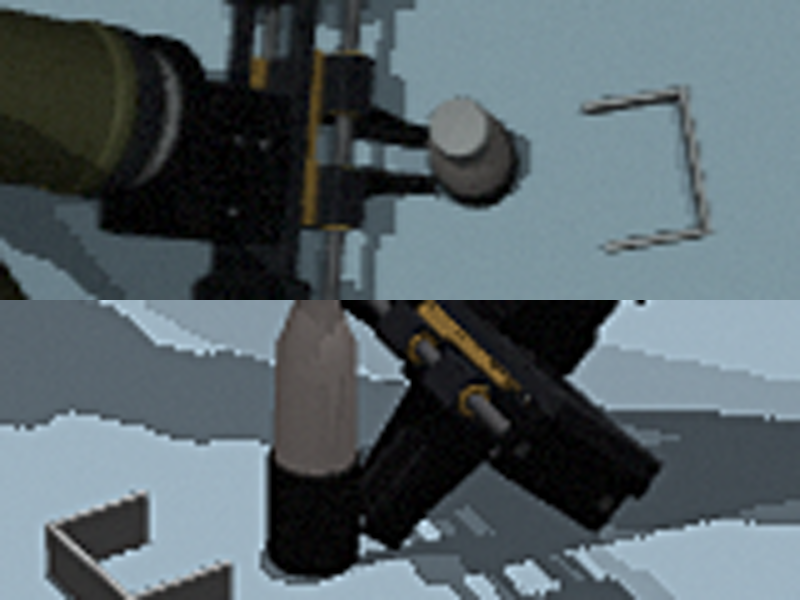

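The bottle is upright and nested against both fingertips. Top view: the boot is near crop (475,165), heading for the mouth at (590–610,105–248). I'll shift slightly toward the near side while pushing, so it enters on the bay's axis.

>>> drive_tool(delta_rot=[[0,0,0],[0,0,0],[0,0,0],[0,0,0],[0,0,0],[0,0,0],[0,0,0],[0,0,0]], linear=[[-0.0035,-0.0003,0.003],[-0.008,-0.0009,0.0067],[-0.013,-0.0016,0.0109],[-0.018,-0.0023,0.0151],[-0.023,-0.003,0.0193],[-0.028,-0.0037,0.0235],[-0.0325,-0.0043,0.0273],[-0.0365,-0.0048,0.0306]], claw=[18,18,18,18,18,18,18,18])

```text
time: 8.8
tool_pos: [528.6, 96.1, 149.0]
orientation: [[0.039, 0.999, -0.039], [0.764, -0.054, -0.643], [-0.644, -0.005, -0.765]]
ft_force: [-0.5, 2.6, -0.8]
finger_gap: 15.4
finger_force: 1.0
```

Run:
```python
from b import *
bottle('p4'); s=arm.sense(); R=rot(-93,40)
print(np.round(s['qpos'],1))
delta(s,np.array([525.3,-62,10])-182*R[:,2],R)
a=cv2.imread('pics/p4_top.png');b=cv2.imread('pics/p4_scene.png')
o=cv2.vconcat([cv2.resize(x,None,fx=5,fy=5,interpolation=cv2.INTER_CUBIC) for x in (a[195:255,200:360],b[175:235,265:425])])
cv2.imwrite('pics/z4.png',o)
```

```text
bottle [520.9 -47.9] in bay [ 3.6 63.9] res [ 0.4  1.4 -0.3  0.7] ['scene', 'top'] tip in bay [ 8.  90.3] gap 15.7 tip z 10.0
[  2.1  32.5 -32.  106.8  50.4  79.4 -57.9]
at 9.0 [528.6  96.1 149.1] tip [521.4 -21.1  10. ] F [ 0.5 -0.1 -0.1] gap 15.7
  rot [-0.0056  0.0033  0.0012] lin [-0.0316  0.0051  0.0262]
```

View pics/z4.png

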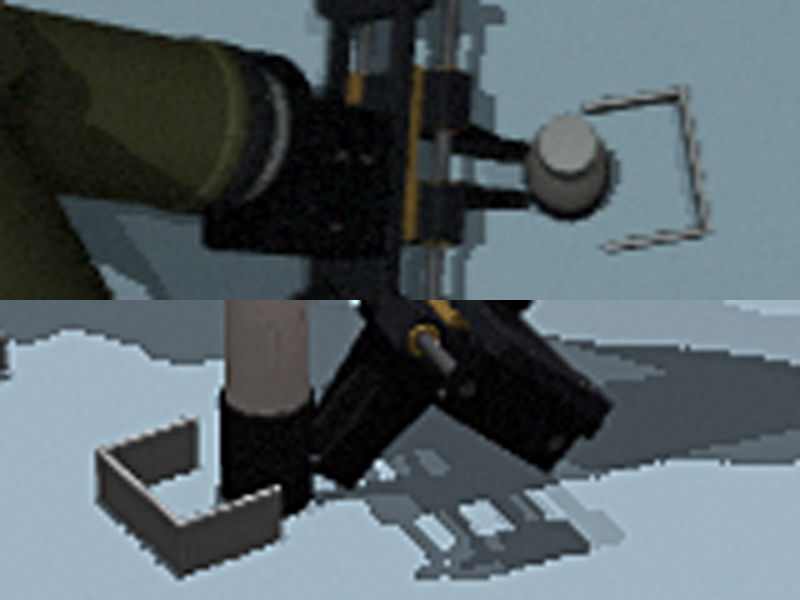

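The boot is entering the mouth and is centred between the side walls (top crop (568,180), mouth ends at (585,107) and (607,248)). The next push is along the bay's axis.

>>> drive_tool(delta_rot=[[0,0,0],[0,0,0],[0,0,0],[0,0,0],[0,0,0],[0,0,0],[0,0,0],[0,0,0]], linear=[[-0.003,0.0004,0.0025],[-0.007,0.001,0.0059],[-0.0115,0.0018,0.0096],[-0.016,0.0026,0.0134],[-0.0205,0.0033,0.0172],[-0.0245,0.004,0.0205],[-0.0275,0.0045,0.0231],[-0.029,0.0048,0.0243]], claw=[18,18,18,18,18,18,18,18])

```text
time: 9.8
tool_pos: [531.4, 58.1, 149.1]
orientation: [[0.039, 0.998, -0.039], [0.764, -0.055, -0.643], [-0.645, -0.005, -0.765]]
ft_force: [0.6, 2.9, 0.2]
finger_gap: 15.7
finger_force: 1.2
```

Run:
```python
from b import *
bottle('p5'); s=arm.sense(); R=rot(-93,40)
delta(s,np.array([525.3,-62,10])-182*R[:,2],R)
a=cv2.imread('pics/p5_top.png');b=cv2.imread('pics/p5_scene.png')
o=cv2.vconcat([cv2.resize(x,None,fx=5,fy=5,interpolation=cv2.INTER_CUBIC) for x in (a[195:255,200:360],b[175:235,265:425])])
cv2.imwrite('pics/z5.png',o)
```

```text
bottle [522.2 -85.8] in bay [-0.7 26.2] res [ 0.1  0.8 -0.3  0.6] ['scene', 'top'] tip in bay [ 5.4 52.7] gap 15.6 tip z 10.0
at 10.0 [531.4  58.4 149.1] tip [524.3 -58.7  10. ] F [-1.3  1.   0.4] gap 15.6
  rot [-0.0051  0.0027  0.0016] lin [-0.003   0.0002  0.0021]
```

View pics/z5.png

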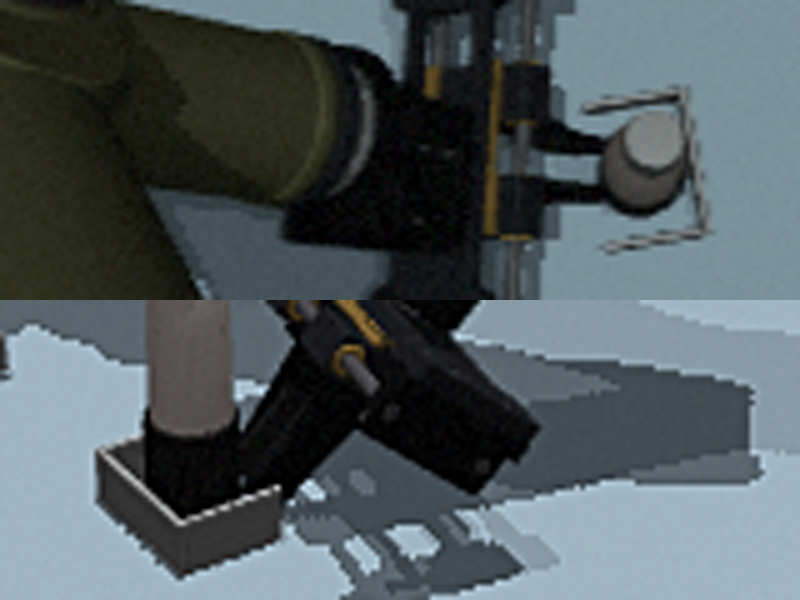

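The bottle is almost at the back wall, at y≈26. I'll nudge it 3 mm more and watch the force.

>>> drive_tool(delta_rot=[[0,0,0],[0,0,0],[0,0,0],[0,0,0],[0,0,0]], linear=[[-0.0007,0.0001,0.0006],[-0.0013,0.0002,0.0011],[-0.0018,0.0003,0.0015],[-0.0023,0.0004,0.0019],[-0.0023,0.0004,0.0019]], claw=[18,18,18,18,18])

```text
time: 10.5
tool_pos: [531.7, 55.8, 149.1]
orientation: [[0.038, 0.999, -0.038], [0.764, -0.054, -0.643], [-0.644, -0.005, -0.765]]
ft_force: [-0.0, 2.4, 0.3]
finger_gap: 15.4
finger_force: 1.2
```

>>> drive_tool(delta_rot=[[0,0,0],[0,0,0],[0,0,0],[0,0,0]], linear=[[-0.0005,0.0001,0.0004],[-0.001,0.0002,0.0008],[-0.0015,0.0003,0.0013],[-0.0015,0.0003,0.0013]], claw=[18,18,18,18])

```text
time: 10.9
tool_pos: [531.9, 53.6, 149.1]
orientation: [[0.038, 0.999, -0.039], [0.764, -0.054, -0.643], [-0.644, -0.005, -0.765]]
ft_force: [-0.2, 2.7, 0.4]
finger_gap: 15.6
finger_force: 1.1
```

>>> drive_tool(delta_rot=[[0,0,0],[0,0,0],[0,0,0],[0,0,0],[0,0,0],[0,0,0],[0,0,0],[0,0,0]], linear=[[0.004,0,-0.0034],[0.011,0,-0.0092],[0.02,0,-0.0168],[0.031,0,-0.026],[0.046,0,-0.0386],[0.062,0,-0.052],[0.077,0,-0.0646],[0.077,0,-0.0646]], claw=[18,18,18,18,18,18,18,18])

```text
time: 11.7
tool_pos: [536.9, 158.9, 148.8]
orientation: [[0.034, 0.999, -0.035], [0.766, -0.049, -0.641], [-0.641, -0.005, -0.767]]
ft_force: [1.0, 0.2, 0.6]
finger_gap: 15.8
finger_force: 0.0
```

Run:
```python
from b import *
bottle('p6'); bottle('p7'); s=arm.sense(); R=rot(-93,40)
delta(s,s['tool_pos'],R)
a=cv2.imread('pics/p7_top.png');b=cv2.imread('pics/p7_scene.png')
o=cv2.vconcat([cv2.resize(x,None,fx=5,fy=5,interpolation=cv2.INTER_CUBIC) for x in (a[195:255,240:400],b[155:215+20,265:425])])
cv2.imwrite('pics/z7.png',o[:600] if 0 else cv2.resize(o,None,fx=.8,fy=.8))
```

```text
bottle [522.3 -89.3] in bay [-1.  22.7] res [-0.1  0.5  0.   0.1] ['scene', 'top'] tip in bay [ 25.1 145.6] gap 15.6 tip z 9.7
bottle [523.  -89.4] in bay [-0.4 22.5] res [-0.3  1.3 -0.3  0.5] ['scene', 'top'] tip in bay [ 25.1 145.5] gap 15.6 tip z 9.9
at 12.1 [537.4 153.2 149. ] tip [530.3  36.    9.9] F [0.5 0.2 0.4] gap 15.6
  rot [-0.0056  0.0027  0.0005] lin [0. 0. 0.]
```

View pics/z7.png

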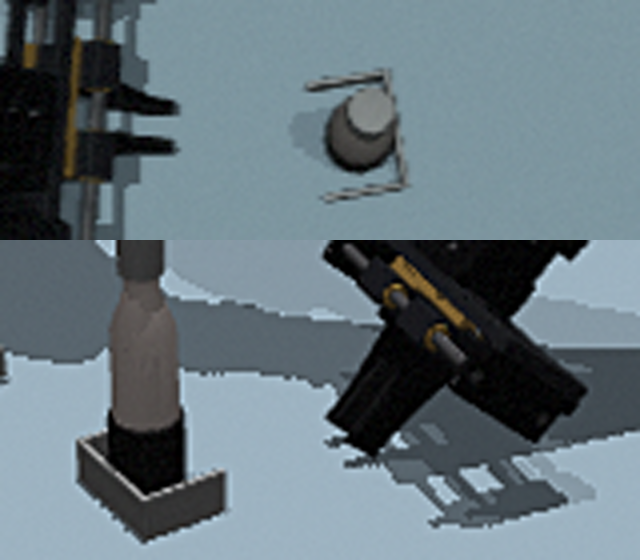

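The bottle stands upright in the guard at about (-0.5, 22.5) mm. The hand is about 100 mm clear and touches nothing.

```bash
python3 -c "
from cell import workorder; print(workorder.job_done())"
```

```text
the job is handed in; nothing more can be done
None
```

I pushed the bottle into the guard and handed the job in: it stood upright about 22.5 mm from the back wall's inner face (22 mm means touching), centred to within about 1 mm. The hand was clear by about 100 mm, the clock read about 12 s, and the system returned no verdict.

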